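# Roll the mainspring barrel into its saddle

## Robot

A 6-joint arm with a two-finger parallel gripper is mounted at the origin on the work surface. World frame = base frame: x ahead of the robot, y to its left, z up, the work surface at z = 0. Lengths are in m, angles in rad, forces in N, time in s.
With the tool pointing down it reaches from about 0.275 to 0.725 m from the base axis. Payload 15.9 kg.
Tool frame: the origin (TCP) lies on the centre line of the jaws, within the pads' length; the fingertips stand 19 mm ahead of it and the grasp point (between the pads) is the TCP (ctrl.finger_overhang is the distance from the TCP to the fingertips, in m); y points along the fingers, x is the direction in which the jaws open and shut, and the axes are right-handed (so a half turn about y gives the same grasp; the last joint's range is limited). The gripper opens to 85 mm and grips with 20 to 120 N. Pads are 22 mm wide; open, the fingers measure 114 mm over their backs; the gripper's body (76 mm by 85 mm) begins 54 mm behind the grasp point. The pads swing forward as they close: fully open they stand 13 mm farther back than shut.
Start: joints at [-1.152, 0.213, -0.034, 1.323, 0, 1.571], TCP at [0.203, -0.457, 0.25] pointing down, gripper open.
Joint ranges: [-2.98, 2.98], [-0.74, 1.72], [-1.14, 1.35], [-2.1, 2.04], [-1.57, 1.44], [-3.14, 3.14]. Speed limits (rad/s): [1.89, 1.89, 2.39, 2.57, 3.14, 3.14].

## Interface

Orientations are given as a unit quaternion [x, y, z, w].
In Python, from rig import ctrl, jaws, solver, sensors, snapshot, get_calibration, ticket gives the robot as it stands. Calls block until the motion is done:
- ctrl.move_to(position, orientation): joint-space move of the TCP to a pose.
- ctrl.move_linear(position, frame=None, feed=0.15, f_stop=None): straight line of the TCP; frame=None keeps the orientation; feed is the mean speed in m/s. With f_stop (N) it stops when the force on the tool has changed by that much, and returns True; else False.
- ctrl.move_joints(angles): joint-space move.
- jaws.command_gripper(opening, grasp_force=None): opening from 0.0 (shut) to 1.0 (fully open); grasp_force is the grip in N (None keeps the last); returns when the fingers have stopped.
- ctrl.wait(seconds).
- solver.solve_ik(position, orientation): joint angles nearest the present ones, or None.
- sensors.state(): the state.
- snapshot(name): name is "scene" or "side" or "wrist"; returns (picture, depth): 384x512x3 uint8, red, green, blue; 384x512 float32, m along the optical axis (not along the pixel's ray), 0 where there is no reading.
- get_calibration(name): a dict with "fx", "fy", "cx", "cy" (pixels), "xyz" and "attitude" of the camera in the world. Camera axes: x right, y up, looking along -z (the intrinsics and any distortion apply to the point x, -y, -z); pixel columns grow to the right and rows downward; lengths in m; the calibration is good to about 2 mm. The wrist camera is an equidistant fisheye: a pixel r from the principal point sees the ray r / f radians off the axis. A picture is of the moment at which its call begins: read the wrist's pose just before it. get_calibration takes no time and is no camera call; for the wrist camera it gives the pose at the moment of the call.
A pose or a line that the arm cannot do raises ctrl.MotionError and nothing moves.
- ticket.hand_in(): hands the job in, once; it reports no verdict.
The state is a dict: "t": time; "joint_positions": joint angles; "qd": joint speeds; "effort": joint torques, N m; "eef_pos": TCP position; "tool_rot": TCP orientation; "ft_force": force on the tool from outside, world axes, zero at the start; "torque": the same for the moment, N m; "gripper_width": opening from 0.0 (shut) to 1.0 (fully open).
Only numpy, scipy, OpenCV 4.12 (cv2) and the standard library are available. Lean on these libraries where they do the work, as an engineer would, in place of code of your own. Each camera call takes 0.05 s, during which the arm holds its last target. There are 200 camera calls.

## Task

In the clock workshop, roll the upright brass mainspring barrel on its rim along the wooden board until it rests in the saddle, the gap across the middle of the board. Roll it, do not drag or lift it, never let it fall over, and leave it standing on its rim in the saddle. Leave the other things around it where they are.

Things in the scene. Friction and masses are not known exactly. Their poses are not given: they have to be found in the camera images.
- barrel: Brass drum, 60 mm in diameter, 24 mm wide, 0.2 to 0.34 kg, flat faces, standing on its rim in the lane, 125 to 175 mm to either side of the saddle; let go, it soon stops rolling. Origin: its centre, 30 mm above the lane. x: its axle, level, across the lane. z: to a dark rivet bar on the rim, straight up at the start; goes round as it rolls.
- board: Fixed wooden board, 540 mm long (its y) by 76 mm (its x); heading varies by 0.35 rad either way. Origin: centre of its underside, on the table; z up. The level lane, 50 mm wide, is 20 mm above the table, between kerbs that rise to 25 mm; end stops rise to 32 mm.
- saddle (a point): Middle of the saddle, a 30 mm wide, 12 mm deep gap across the lane at half its length; the point is at lane level, 20 mm above the table. A barrel rolled in sinks 4 mm and rests on both edges, its centre 26 mm above this point. Axes as the board: y along the lane.
- small_barrel: Smaller brass barrel, 38 mm in diameter, 16 mm high with a 6 mm arbor stub on top, lying flat in the lane on the other side of the saddle, 125 to 175 mm from it. Origin: centre of its underside. Not to be moved.
- screwdriver: Amber-handled screwdriver lying beside the board, 80 to 95 mm from the lane's middle line, 190 mm long and under 40 mm high. Not to be moved.
- brush: Wooden-handled brush lying beside the board on the other long side, 85 to 100 mm from the lane's middle line, 170 mm long, under 40 mm high. Not to be moved.
- oil_bottle: Small oil bottle, 30 mm in diameter and 60 mm high, standing beside the board, 80 to 95 mm from the lane's middle line. Origin: centre of its underside. Not to be moved.
- clock_weight: Brass clock weight, 44 mm in diameter and 82 mm high, standing beside the board, 90 to 105 mm from the lane's middle line. Origin: centre of its underside. Not to be moved.
There are look-alikes about, which are no part of the job. What is shaped like the barrel but red or turquoise is not meant.

How it is judged:
On the way:
1. the barrel has rolled nearly half a turn or more (rivet on the underside) on its way, before it reaches the saddle (angle between barrel's own z axis and vertical above 2.4 rad and horizontal distance between barrel and saddle above 0.02 m).
At the end, for the whole second after the job is handed in: the barrel stands on its rim (within 0.2 rad of upright) at rest in the saddle: sunk in, within 6 mm of its middle along the lane and 20 mm across it (y of barrel in the frame of saddle between -0.006 and 0.006 m and x of barrel in the frame of saddle between -0.02 and 0.02 m and z of barrel in the frame of saddle between 0.022 and 0.0285 m and angle between barrel's own x axis and vertical between 1.37 and 1.77 rad and linear speed of barrel below 0.02 m/s and angular speed of barrel below 0.5 rad/s); the robot touches nothing.
It fails at once if the barrel falls over (leans more than 0.5 rad) (angle between barrel's own x axis and vertical below 1.07 rad or angle between barrel's own x axis and vertical above 2.07 rad).
It fails at once if the barrel is lifted more than 15 mm off the lane (height (world z) of barrel above 0.065 m).
It fails at once if another thing on or beside the board is moved by more than 25 mm (distance of any of small_barrel, screwdriver, brush, oil_bottle, clock_weight from where it was at the start of the episode above 0.025 m).
It also fails if it takes over 38 s, if anything falls off the work surface, if the arm or the gripper's body presses on something with over 40 N, if the wrist force passes 120 N, or if a joint passes its speed limit or range.

## Working session

There is one attempt and no reset: what is moved stays moved. The work goes in short steps, each a Python script; the robot and the scene stay as the last script left them, time stands still between calls to the robot, and variables do not carry over. Pictures are saved under pics/ and viewed, about 8 in all and at most 12, crops included, and the job is handed in when it is done.

```bash
mkdir -p pics; ls; cat > h.py <<'E'
import numpy as np, cv2
from rig import ctrl,jaws,solver,sensors,snapshot,get_calibration,ticket
from scipy.spatial.transform import Rotation as R
def cam(name):
    c=get_calibration(name); im,d=snapshot(name); return c,im,d
def cloud(c,d):
    v,u=np.mgrid[0:384,0:512]
    p=np.stack([(u-c['cx'])/c['fx']*d,-(v-c['cy'])/c['fy']*d,-d],-1)
    a=np.array(c['attitude']); r=R.from_quat(a) if a.size==4 else R.from_matrix(a) if a.shape==(3,3) else R.from_euler('xyz',a)
    return r.apply(p.reshape(-1,3)).reshape(384,512,3)+np.array(c['xyz'])
E
python3 - <<'E'
from h import *
for n in ("scene","side"):
    c,im,d=cam(n); print(n,c)
    np.savez(f"{n}0.npz",im=im,P=cloud(c,d),d=d)
    cv2.imwrite(f"pics/{n}0.png",cv2.resize(im[:,:,::-1],(768,576)))
s=sensors.state();print(s)
E
```

```text
pics
scene {'fx': 427.4519134712213, 'fy': 427.4519134712213, 'cx': 253.60182813170047, 'cy': 186.51973799676549, 'xyz': array([1.07351562, 0.40163169, 0.55344898]), 'attitude': array([0.20213524, 0.40472501, 0.80309627, 0.38778267])}
side {'fx': 392.0231299500496, 'fy': 392.0231299500496, 'cx': 253.9777950441892, 'cy': 185.82214147364644, 'xyz': array([ 0.36417078, -0.56537277,  0.6908451 ]), 'attitude': array([ 0.36827624, -0.04735229, -0.10865773,  0.92213007])}
{'t': 0.1, 'joint_positions': array([-1.15197247e+00,  2.13327281e-01, -3.49865812e-02,  1.32350828e+00,
        7.87256407e-06,  1.57078723e+00]), 'qd': array([-0.00012204, -0.00205779,  0.00190862, -0.00076975,  0.00249452,
        0.0001422 ]), 'effort': array([-6.24646109e-04, -6.87244105e+01,  4.87805915e+01,  1.22291120e-02,
       -1.21406100e-05,  1.12446151e-05]), 'eef_pos': array([ 0.20322728, -0.45651799,  0.24985936]), 'tool_rot': array([-0.59282082,  0.38543421, -0.38482892,  0.59322057]), 'ft_force': array([-0.66111534,  0.63754433,  0.17192316]), 'torque': array([ 0.04844685, -0.02221272,  0.00850814]), 'gripper_width': 0.9990011298650691}
```

View pics/scene0.png

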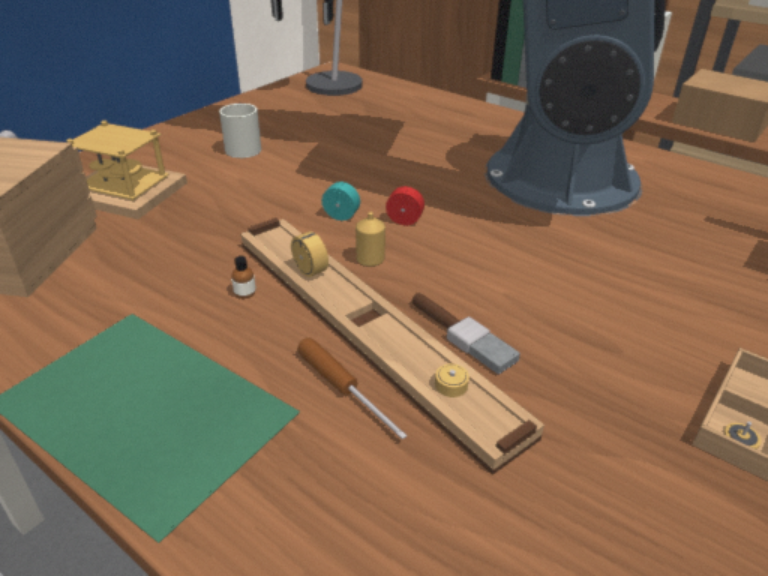

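View pics/side0.png

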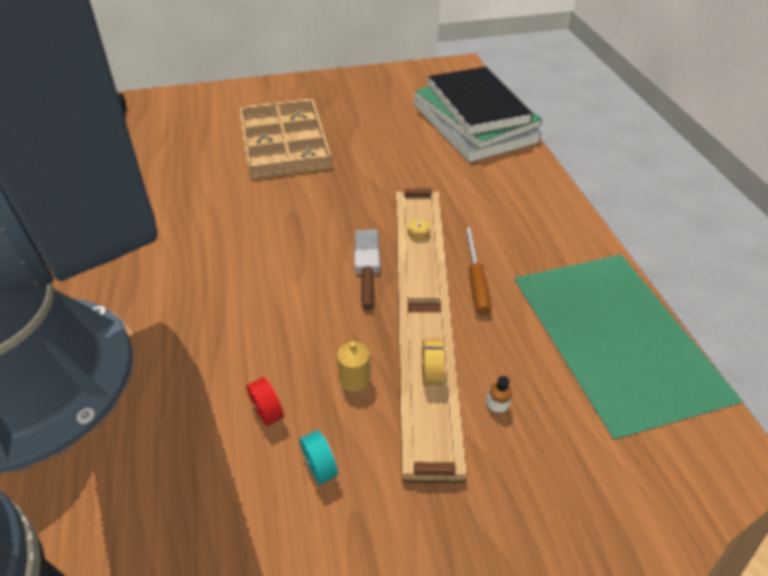

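The scene shows the brass barrel at about (309,253), the saddle at (368,314), the small barrel at (452,378), and the weight and bottle flanking the barrel. The side view agrees: barrel (434,361), saddle (424,303). Next I fit the poses from depth.

```bash
python3 - <<'E'
from h import *
for n,q in (("scene",[(242,237),(280,220),(541,430),(493,467)]),("side",[(398,194),(437,194),(464,478),(404,478)])):
    z=np.load(n+"0.npz");P=z['P']
    m=np.zeros((384,512),np.uint8);cv2.fillPoly(m,[np.int32(np.array(q)/1.5)],1)
    m=cv2.dilate(m,np.ones((9,9)))>0
    p=P[m&(z['d']>0)]
    b=p[(p[:,2]>.014)&(p[:,2]<.034)]
    # table ref, board rect, iterate on gross outliers by distance to the axis
    (cx,cy),wh,a=cv2.minAreaRect(b[:,:2].astype(np.float32)); print(n,"rect",cx,cy,wh,a)
    c=np.array([cx,cy]); _,_,V=np.linalg.svd(b[:,:2]-b[:,:2].mean(0),full_matrices=False); print("svd dir",V[0],np.arctan2(V[0,1],V[0,0]))
    box=cv2.boxPoints(((cx,cy),wh,a)); e=max((box[1]-box[0],box[2]-box[1]),key=np.linalg.norm); e=e/np.linalg.norm(e); e=e if e[1]>0 else -e
    nrm=np.array([e[1],-e[0]])
    Y=(p[:,:2]-c)@e; X=(p[:,:2]-c)@nrm
    print("dir",e,"lane z",np.median(b[(np.abs((b[:,:2]-c)@nrm)<20),2]))
    g=(np.abs(X)<20)&(p[:,2]<.014)&(np.abs(Y)<.05)
    g=(np.abs(X)<.02)&(p[:,2]<.0155)&(np.abs(Y)<.05); print("gap Y",np.percentile(Y[g],[0,2,50,98,100]) if g.any() else None)
    pp=P[(z['d']>0)]; YY=(pp[:,:2]-c)@e; XX=(pp[:,:2]-c)@nrm
    t=(pp[:,2]>.045)&(pp[:,2]<.1)&(np.abs(XX)<.03)&(np.abs(YY)<.25)
    print("barrel Y",np.percentile(YY[t],[0,2,50,98,100]),"X",np.percentile(XX[t],[2,50,98]),"ztop",np.percentile(pp[t,2],[50,99]))
    top=t&(pp[:,2]>.074); print("top",YY[top].mean(),XX[top].min(),XX[top].max(),pp[top].mean(0))
E
```

```text
scene rect 0.5696491599082947 -0.01365649700164795 (0.5427712202072144, 0.0787808820605278) 76.12799835205078
svd dir [0.23297953 0.97248164] 1.3356559191273276
dir [0.23975362 0.9708338 ] lane z 0.020770027185845863
gap Y [-0.01732853 -0.01616187 -0.0099054   0.00317039  0.00367375]
barrel Y [-0.15295734 -0.14724259 -0.1117019  -0.09476264 -0.09267543] X [-0.00776376  0.0116196   0.01760465] ztop [0.06578755 0.08031497]
top -0.12041412838199748 -0.008532475925798573 0.016811026724107964 [ 0.54585192 -0.13181128  0.07742897]
side rect 0.5679020881652832 -0.012724637985229492 (0.5431902408599854, 0.07632443308830261) 76.16077423095703
svd dir [-0.23972036 -0.97084198] -1.8128741270855462
dir [0.23919822 0.97097075] lane z 0.022595902549570113
gap Y [-0.00600011 -0.00401146  0.00814283  0.01708491  0.01727656]
barrel Y [-0.15688392 -0.1557701  -0.14073937 -0.10834678 -0.10039957] X [-0.00931702  0.00245421  0.01574912] ztop [0.07441134 0.08237481]
top -0.12933175005250175 -0.008884598887137496 0.016440159826298328 [ 0.54020658 -0.13910026  0.07876588]
```

```bash
cat >> h.py <<'E'
C=np.array([.5688,-.0131]);E=np.array([.2395,.9709]);N=np.array([E[1],-E[0]])
def pt(X,Y,z): return np.r_[C+X*N+Y*E,z]
def quat(s): 
    x=s*np.r_[N,0]; y=np.array([0,0,-1.]); return R.from_matrix(np.c_[x,y,np.cross(x,y)]).as_quat()
E
python3 - <<'E'
from h import *
j0=sensors.state()['joint_positions'];best=None
for s in(1,-1):
    j=solver.solve_ik(pt(.004,-.2,.17),quat(s)); print(s,j)
    if j is not None and (best is None or abs(j-j0).max()<best[0]): best=(abs(j-j0).max(),s)
s=best[1]
jaws.command_gripper(0.0)
ctrl.move_to(pt(.004,-.2,.17),quat(s))
print(ctrl.move_linear(pt(.004,-.2,.055),feed=.1,f_stop=6))
print(ctrl.move_linear(pt(.004,-.125,.055),feed=.04,f_stop=8))
st=sensors.state();print(st['t'],st['eef_pos'],st['ft_force'])
for n in("scene","side"):
    c,im,d=cam(n);np.savez(n+"1.npz",im=im,P=cloud(c,d),d=d)
    x0,y0=(150,110) if n=="scene" else (230,170)
    cv2.imwrite(f"pics/{n}1.png",cv2.resize(im[y0:y0+130,x0:x0+170,::-1],None,fx=4,fy=4,interpolation=2))
a=cv2.imread("pics/scene1.png");b=cv2.imread("pics/side1.png");cv2.imwrite("pics/both1.png",cv2.resize(np.vstack([a,b]),None,fx=.57,fy=.57))
E
```

```text
1 [-0.37775108  0.37125018 -0.02387442  1.17567173  0.          1.43489563]
-1 [-0.37775108  0.37125018 -0.02387442  1.17567173  0.         -1.70669702]
False
False
5.725 [ 0.54272579 -0.13558223  0.05501012] [-0.51481304 -0.51034954  0.25119528]
```

View pics/both1.png

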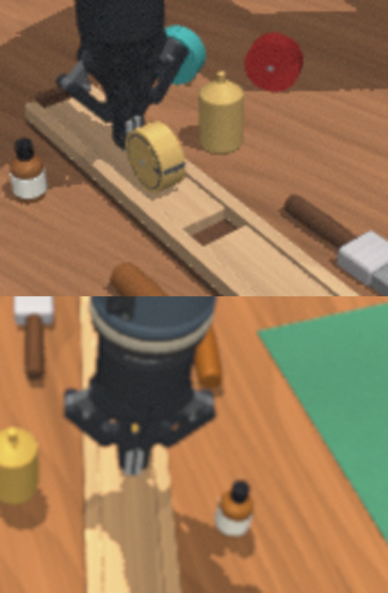

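The barrel rolls: the rivet has moved from the top to the forward side, at about (170,168) in the upper crop. I'll measure the gap between pusher and barrel, then continue to just short of the saddle.

```bash
cat >> h.py <<'E'
def barrel(P,d,Yr):
    p=P[d>0]; Y=(p[:,:2]-C)@E; X=(p[:,:2]-C)@N
    m=(abs(X-.004)<.02)&(Y>Yr[0])&(Y<Yr[1])&(p[:,2]>.04)&(p[:,2]<.085)
    from scipy.optimize import least_squares
    y,z=Y[m],p[m,2]; t=np.percentile(y,98); return dict(front=t,centre=t-.03,X=np.percentile(X[m],[2,98]),zmax=np.percentile(z,99),n=m.sum())
E
python3 - <<'E'
from h import *
z=np.load("scene1.npz");print(barrel(z['P'],z['d'],(-.12,.05)))
z=np.load("scene0.npz");print(barrel(z['P'],z['d'],(-.2,.05)))
print(ctrl.move_linear(pt(.004,-.062,.055),feed=.04,f_stop=8))
st=sensors.state();print(st['t'],st['eef_pos'],st['ft_force'])
c,im,d=cam("scene");print(barrel(cloud(c,d),d,(-.06,.08)))
cv2.imwrite("pics/scene2.png",cv2.resize(im[110:240,150:320,::-1],None,fx=4,fy=4,interpolation=2))
E
```

```text
{'front': np.float64(-0.05143930844129901), 'centre': np.float64(-0.08143930844129901), 'X': array([-0.00746863,  0.01849469]), 'zmax': np.float64(0.08414920572674581), 'n': np.int64(642)}
{'front': np.float64(-0.09522460644629753), 'centre': np.float64(-0.12522460644629752), 'X': array([-0.00701287,  0.01843093]), 'zmax': np.float64(0.08024502015801414), 'n': np.int64(470)}
False
7.55 [ 0.55779627 -0.07441997  0.05500149] [0.35758766 0.43846853 0.49297706]
{'front': np.float64(0.013226950171030484), 'centre': np.float64(-0.016773049828969516), 'X': array([-0.00806276,  0.01829644]), 'zmax': np.float64(0.08333293811961663), 'n': np.int64(738)}
```

View pics/scene2.png

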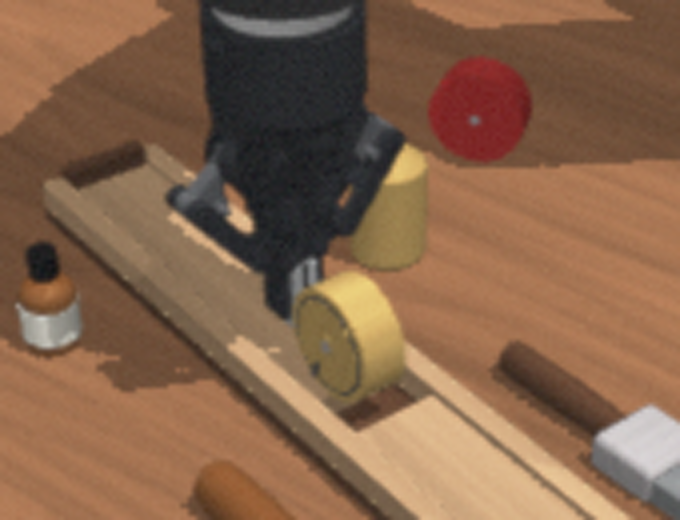

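The rivet is now past the underside, at (318,368), so the barrel has turned more than half a turn. The barrel sits right at the saddle's near edge. I'll push gently over the edge.

```bash
python3 - <<'E'
from h import *
for y in (-.056,-.051,-.047):
    ctrl.move_linear(pt(.004,y,.055),feed=.02,f_stop=8); ctrl.wait(.2)
    c,im,d=cam("scene");print(y,sensors.state()['ft_force'],barrel(cloud(c,d),d,(-.04,.08)))
cv2.imwrite("pics/scene3.png",cv2.resize(im[140:240,190:320,::-1],None,fx=5,fy=5,interpolation=2))
E
```

```text
-0.056 [-0.02112072  0.34134289  1.21540224] {'front': np.float64(0.03025296993063413), 'centre': np.float64(0.000252969930634131), 'X': array([-0.00769548,  0.01734671]), 'zmax': np.float64(0.07591745830989752), 'n': np.int64(535)}
-0.051 [ 0.39555408  0.95350921 -0.50785226] {'front': np.float64(0.02989120072331023), 'centre': np.float64(-0.00010879927668976802), 'X': array([-0.0077257 ,  0.01751225]), 'zmax': np.float64(0.08211096247408514), 'n': np.int64(604)}
-0.047 [-0.8483915   0.25964303 -0.08491664] {'front': np.float64(0.030112048344753593), 'centre': np.float64(0.00011204834475359374), 'X': array([-0.00792592,  0.01772187]), 'zmax': np.float64(0.08436954668083993), 'n': np.int64(685)}
```

View pics/scene3.png

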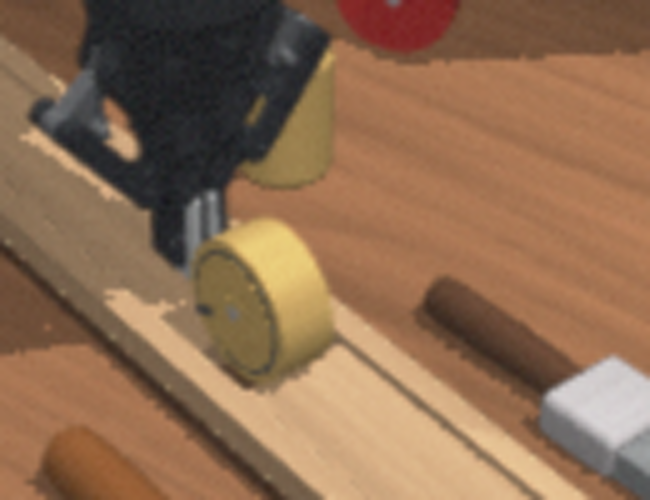

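The barrel dropped into the saddle (Y ≈ 0, top near 0.076) and stayed there. I'll retreat and check again.

```bash
python3 - <<'E'
from h import *
ctrl.move_linear(pt(.004,-.11,.055),feed=.08); ctrl.move_linear(pt(.004,-.16,.2),feed=.15); ctrl.wait(.4)
for n in("scene","side"):
    c,im,d=cam(n);print(n,sensors.state()['t'],barrel(cloud(c,d),d,(-.05,.08)))
    if n=="scene": cv2.imwrite("pics/scene4.png",cv2.resize(im[:,:,::-1],(768,576)))
E
```

```text
scene 12.1167 {'front': np.float64(0.03033780221192822), 'centre': np.float64(0.00033780221192821966), 'X': array([-0.0077088 ,  0.01741857]), 'zmax': np.float64(0.07627459369081216), 'n': np.int64(534)}
side 12.1667 {'front': np.float64(0.012399825205882026), 'centre': np.float64(-0.017600174794117972), 'X': array([-0.01110609,  0.00518951]), 'zmax': np.float64(0.0776262507795224), 'n': np.int64(86)}
```

View pics/scene4.png

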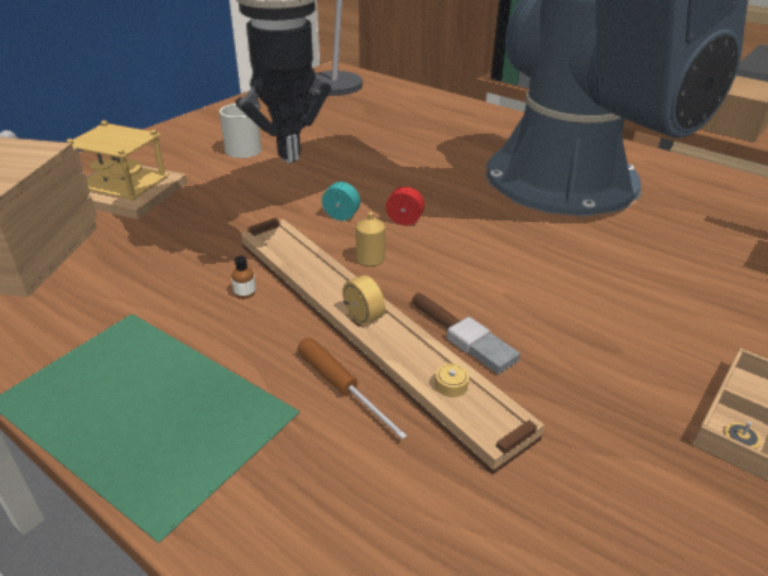

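The barrel stands in the saddle at (363,300) with its top at 0.076, which is the 4 mm sink expected. The arm is clear and the other items are where they were.

```bash
python3 -c "
from h import *
ticket.hand_in();print(sensors.state()['t'])"
```

```text
the job is handed in; nothing more can be done
the job is handed in; nothing more can be done
```

The barrel is standing on its rim in the saddle, and I handed the job in about 12 s into the 38 s allowed. I closed the gripper and pushed the barrel slowly along the lane with the fingers until it dropped in, then backed the arm away.

- **Rolling:** in the pictures the rivet moved from the top to the front, then past the underside. That is more than half a turn, and at that point the depth reading put the barrel 17 mm before the saddle's middle, so it passed the half-turn point well before the saddle.
- **Final position:** the last scene camera check put the barrel about 0.3 mm from the saddle's middle along the lane and about 5 mm across it. Its top was at 76 mm, which is the expected 4 mm sink.
- **Surroundings:** the last picture shows the other items where they started, and the arm clear of everything.
- **Check that disagreed:** the last side camera estimate read -18 mm along the lane. I didn't trust it, because it came from only 86 points, most likely because the arm blocked part of the view. The scene camera gave 534 points, and the side view's height reading of 78 mm still fits a sunk barrel.

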